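# Set the stirrer's speed dial and start it

## Robot

A 7-joint arm with a two-finger parallel gripper is mounted at the origin on a cart in front of the work surface, level with it; the furniture and walls round the work are solid. World frame = base frame: x ahead of the robot, y to its left, z up, the work surface at z = 0. Lengths are in m, angles in rad, forces in N, time in s.
With the tool pointing down it reaches from about 0.425 to 0.925 m from the base axis. Payload 6.8 kg.
Tool frame: the origin (TCP) lies on the mounting face of the last link; the fingertips stand 173 mm ahead of it and the grasp point (between the pads) lies 155 mm ahead of it; z points along the fingers, y is the direction in which the jaws open and shut (so a half turn about z gives the same grasp; the last joint's range is limited). The gripper opens to 85 mm and grips with 20 to 120 N. Pads are 22 mm wide; open, the fingers measure 114 mm over their backs; the gripper's body (76 mm by 85 mm) begins 54 mm behind the grasp point. The pads swing forward as they close: fully open they stand 13 mm farther back than shut.
Start: joints at [-1.455, 0.477, 0.022, 1.555, -0.011, 1.109, -0.083], TCP at [0.15, 0.658, 0.405] pointing down, gripper open.
Joint ranges: [-2.96, 2.96], [-0.34, 2.1], [-1.41, 1.46], [0.24, 2.44], [-1.37, 4.51], [0.17, 1.92], [-2.96, 2.96]. Speed limits (rad/s): [2.39, 2.39, 3.14, 3.14, 3.14, 3.14, 3.14].

## Interface

Orientations are given as a unit quaternion [w, x, y, z].
In Python, from station import sensors, read_camera, bot gives the robot as it stands. The module is installed in compiled form; this text tells all that it offers.
- The arm moves only by the tool play_rows, never from a script. Its argument "commands" is a list of rows, each a list of 4 numbers: the shift along the tool's x, y, z in m, then the turn about the tool's z in degrees. A call has 1 to 20 rows; each row shifts and turns the commanded pose from where the row before left it, along the tool's axes as they then stand; what a row does not reach is not made up. A row lasts 1/10 s, in which the tool goes at most 50 mm and 8.59 degrees, less where a joint would pass 70% of its speed; a pose out of reach is approached as far as the arm can. A call with a gripper value outside its range is refused whole. "claw" is the finger opening in m, from 0 to 0.0854, set as the call begins (left out, the last holds). The fingers move at their own pace and stop on an object; "force" is the grip in N (left out, the last holds). Time passes only in rows, so rows that do not move let the fingers close. It gives the time, the measured TCP pose, the force and the opening at its end, in the units of the state.
- sensors.get_obs(): the state, without advancing time (a new reading comes with each control period).
- read_camera(name): name is "side" or "top" or "wrist"; returns a dict with "frame" (480x640x3 uint8, blue, green, red), "depth" (480x640 float32, m along the optical axis (not along the pixel's ray), 0 where there is no reading), "fx", "fy", "cx", "cy" (pixels), "rvec" (rotation vector, rad) and "tvec" (3), from world to camera coordinates, as OpenCV has them; the wrist camera has in their place "T_tool_cam" (4x4, takes a point from camera to tool coordinates, whose origin is the TCP and whose axes are the flange's). Camera axes: x right, y down, z forward; pixel columns grow to the right and rows downward; lengths in m; the calibration is good to about 2 mm. A picture is of the moment at which its call begins: read the wrist's pose just before it.
- bot.hand_in(): hands the job in, once; it reports no verdict.
The state is a dict: "t": time; "q": joint angles; "joint_vel": joint speeds; "joint_torque": joint torques, N m; "eef_pos": TCP position; "tool_rot": TCP orientation; "contact_force": force on the tool from outside, world axes, zero at the start; "torque": the same for the moment, N m; "gripper_width": opening from 0.0 (shut) to 1.0 (fully open).
Only numpy, scipy, OpenCV 4.12 (cv2) and the standard library are available. Lean on these libraries where they do the work, as an engineer would, in place of code of your own. Each camera call takes 0.05 s, during which the arm holds its last target.

## Task

Set the magnetic stirrer going: with a fingertip, push the lever of its black speed dial round clockwise, click by click, to the fifth click after the orange off dot, without running past it and without gripping or squeezing the dial; only then press the green start button fully down and let it come up again. The dial starts at off or a click or two on, so count from the orange dot. Nothing is to be picked up or knocked about: leave the beaker on its plate, the red stop button and everything else alone.

Things in the scene. Friction and masses are not known exactly. Their poses are not given: they have to be found in the camera images.
- stirrer: White magnetic stirrer, fixed to the bench, 210 (its x) x 230 (its y) x 55 mm. Origin: centre of its underside on the bench; x to its rear, y to its left, z up. Its flat top is the panel. An aluminium stirring plate, 114 mm across, 8 mm high, is centred at (38, -48) mm of its frame; the speed dial at (-40, 45), green button at (-72, -25), red button at (-72, -80).
- dial_axis (a point): Point on the dial's upright turning axis at panel height, 55 mm above the bench; axes as the stirrer's. Round it, 60 mm out on the panel, lie an orange dot (off) and seven black ticks (clicks 1 to 7), clockwise every 25 degrees. Counter-clockwise from the stirrer's x axis, seen from above, the dot lies at 135 degrees, so tick 5 at 10.
- speed_dial (a joint): Dial angle, rad, clockwise seen from above: 0 = lever on the orange dot, 0.4363 (25 degrees) a click, click 5 = 2.182, stop just after click 7. Lever direction = 135 degrees minus this angle, counter-clockwise from the stirrer's x axis. Sprung notches: about 4 to 6 N at 40 mm from the axis to leave one; past half way it springs on into the next and stays there.
- dial_lever: The black dial: a round hub of 32 mm diameter, 16 mm high, and on it a straight lever 13 mm wide with a white line on top, reaching 52 mm from the axis to its tip (and 14 mm the other way); it stands from 5 to 29 mm above the panel, with upright sides to push against. Origin on the axis at panel height; its x axis points along the lever to the tip.
- start_button_top (a point): Centre of the top face of the green start button, 24 mm diameter, to be pressed downward.
- start_button (a joint): Travel of the green button, m: 0 = up, 0.006 = fully down (about 5 N); springs back when let go.
- stop_button_top (a point): Centre of the top face of the red stop button, of the same size, 55 mm to the right of the green one. Leave alone.
- stop_button (a joint): Travel of the red button, m: 0 = up, 0.006 = fully down.
- beaker: Clear beaker, 51 mm diameter, 66 mm high, standing loose on the stirring plate. Origin: centre of its underside.
- vial: Loose vial with dark cap, 25 mm diameter, 52 mm high, standing on the bench to the left of the stirrer. Origin: centre of its underside.
- reagent_bottle: Loose brown bottle with white cap, 54 mm diameter, 106 mm high, standing on the bench behind and left of the stirrer. Origin: centre of its underside.
- pen: Loose white and green pen, 145 mm long, 10 mm thick, lying on the bench to the left of and in front of the stirrer. Origin: middle of its underside.
Things that resemble listed ones, but are neither listed nor needed, are in the scene too. What is shaped like the beaker but blue is not meant.

How it is judged:
On the way, in this order (a step that is already met when the one before it is completed fails the run):
1. the speed dial clicks into its fifth notch and rests there (value of joint speed_dial between 2.032 and 2.332 rad and velocity of joint speed_dial below 0.1 rad/s), for 0.2 s.
2. with the dial at the fifth click, the green start button is pressed fully down (value of joint speed_dial between 2.032 and 2.332 rad and value of joint start_button above 0.0045 m), for 0.05 s.
At the end, for the whole second after the job is handed in: The speed dial rests in its fifth notch (within 0.15 rad), both buttons are up (within 1.5 mm), the beaker stands upright, and beaker, vial, bottle and pen are within 20 mm of where they stood (value of joint speed_dial between 2.032 and 2.332 rad and value of joint each of start_button, stop_button below 0.0015 m and velocity of joint speed_dial below 0.05 rad/s and angle between beaker's own z axis and vertical below 0.15 rad and distance of each of beaker, vial, reagent_bottle, pen from where it was at the start of the episode below 0.02 m); the robot touches nothing.
It fails at once if the dial is turned past the fifth click (more than half way to the sixth) (value of joint speed_dial above 2.4 rad).
It fails at once if the dial is squeezed or forced (more than 25 N) (contact force between the fingers and dial_lever above 25 N).
It fails at once if the start button is pressed before the dial is at the fifth click (value of joint start_button above 0.003 m and not (value of joint speed_dial between 2.032 and 2.332 rad)).
It fails at once if the red stop button is pressed (value of joint stop_button above 0.003 m).
It fails at once if the beaker, vial, bottle or pen is lifted, knocked or shoved (more than 20 mm) (distance of any of beaker, vial, reagent_bottle, pen from where it was at the start of the episode above 0.02 m).
It also fails if it takes over 54 s, if anything falls off the work surface, if the arm or the gripper's body presses on something with over 40 N, if the wrist force passes 120 N, or if a joint passes its speed limit or range.

## Working session

There is one attempt and no reset: what is moved stays moved. The work goes in short steps, Python scripts to look and compute and a tool call to move; the robot and the scene stay as the last step left them, time stands still between calls to the robot, and variables do not carry over. Pictures are saved under pics/ and viewed, and the job is handed in when it is done.

Besides the shell and the picture viewer there is one more tool, called after "Request:" as name([rows], argument=value, ...), one row to a line, values as JSON. play_rows: Moves the arm, as the interface text tells. Its arguments: {"type":"object","properties":{"commands":{"type":"array"},"claw":{"type":"number"},"force":{"type":"number"}},"required":["commands"]}

```bash
mkdir -p pics; python3 - <<'E'
from station import sensors, read_camera, bot
import cv2,numpy as np
o=sensors.get_obs(); print({k:np.round(v,3) for k,v in o.items()})
for n in ["side","top","wrist"]:
    c=read_camera(n); cv2.imwrite(f"pics/{n}0.png",c["frame"]); np.savez(f"{n}0.npz",**c)
    print(n,c["fx"],c["cx"],c["cy"],c.get("rvec"),c.get("tvec"),c.get("T_tool_cam"))
E
```

```text
{'t': np.float64(0.0), 'q': array([-1.455,  0.478,  0.022,  1.556, -0.012,  1.109, -0.083]), 'joint_vel': array([-0.001,  0.001,  0.002,  0.   ,  0.001, -0.   ,  0.002]), 'joint_torque': array([-0.0000e+00, -5.9644e+01,  1.6080e+00, -2.8121e+01,  1.2000e-02,
        9.0000e-03, -0.0000e+00]), 'eef_pos': array([0.15 , 0.658, 0.404]), 'tool_rot': array([-0.   ,  0.112,  0.994, -0.001]), 'contact_force': array([ 0.151, -0.958,  0.604]), 'torque': array([0.001, 0.022, 0.052]), 'gripper_width': np.float64(1.004)}
side 460.86151993537686 317.69192086917536 236.6432320857898 [ 0.51182538 -2.56836963  1.38448756] [0.57042153 0.09526341 0.84049214] None
top 612.7407543825185 317.4289668526145 243.18731233889122 [ 2.2009462  -2.1799083   0.07263374] [0.15157367 0.55981152 1.26487977] None
wrist 367.93582006283907 319.0017156051747 238.69799832740028 None None [[-1.10530843e-04 -9.63072795e-01 -2.69241116e-01  6.74634189e-02]
 [ 9.99999982e-01 -6.45254031e-05 -1.79720621e-04  4.61121666e-04]
 [ 1.55711149e-04 -2.69241131e-01  9.63072785e-01  3.20542510e-02]
 [ 0.00000000e+00  0.00000000e+00  0.00000000e+00  1.00000000e+00]]
```

View pics/top0.png

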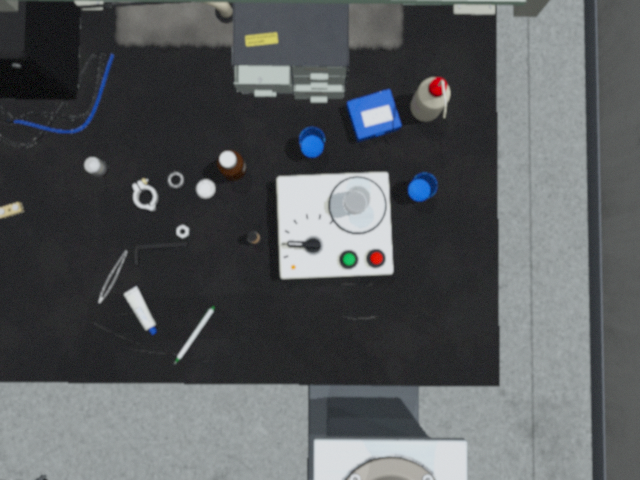

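View pics/side0.png

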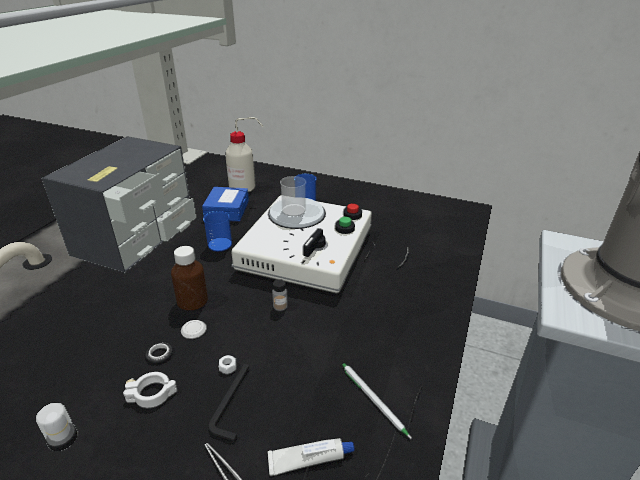

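View pics/wrist0.png

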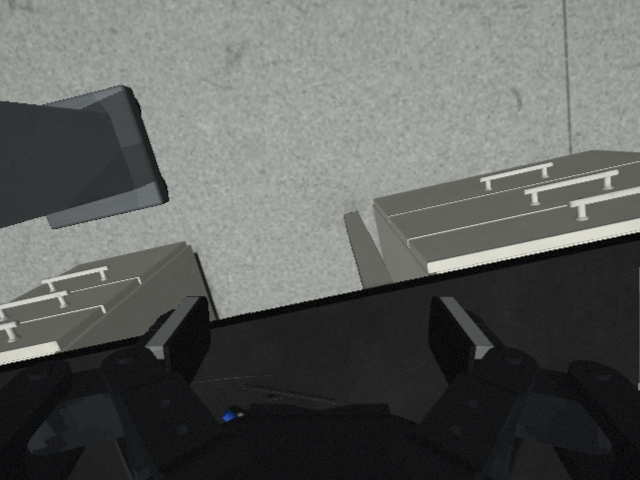

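```bash
cat > h.py <<'E'
import cv2,numpy as np
def load(n): return dict(np.load(n,allow_pickle=True))
def ray(c,u,v,z):
    R,_=cv2.Rodrigues(c["rvec"]);t=np.asarray(c["tvec"]).ravel()
    C=-R.T@t; d=R.T@np.array([(u-c["cx"])/c["fx"],(v-c["cy"])/c["fy"],1.])
    return C+d*(z-C[2])/d[2]
def proj(c,P):
    p,_=cv2.projectPoints(np.atleast_2d(np.array(P,float)),np.asarray(c["rvec"],float),np.asarray(c["tvec"],float),np.array([[c["fx"],0,c["cx"]],[0,c["fy"],c["cy"]],[0,0,1.]]),None);return p[:,0]
def blobs(m,amin=3):
    n,l,s,ce=cv2.connectedComponentsWithStats(m.astype(np.uint8)); return [(ce[i],s[i]) for i in range(1,n) if s[i,4]>=amin]
E
python3 - <<'E'
from h import *
for n in ["top","side"]:
    c=load(f"{n}0.npz"); f=c["frame"]; hsv=cv2.cvtColor(f,cv2.COLOR_BGR2HSV)
    x0,y0,x1,y1=(265,165,405,285) if n=="top" else (225,165,385,300)
    H,S,V=[a.copy() for a in cv2.split(hsv)]
    roi=np.zeros(H.shape,bool);roi[y0:y1,x0:x1]=1
    for nm,m,z in [("green",(H>45)&(H<85)&(S>120)&(V>60),.065),("red",((H<6)|(H>174))&(S>150)&(V>80),.065),("orange",(H>8)&(H<25)&(S>100)&(V>120),.055),("dark",(V<110),.055)]:
        for ce,s in blobs(m&roi): print(n,nm,ce.round(1),s,ray(c,*ce,z).round(4))
    cv2.imwrite(f"pics/{n}z.png",cv2.resize(f[y0:y1,x0:x1],None,fx=5,fy=4.4 if n=="side" else 5,interpolation=cv2.INTER_CUBIC))
E
```

```text
top green [348.5 259. ] [342 253  14  13 140] [0.5241 0.0943 0.065 ]
top red [375.9 257.8] [370 252  13  13 135] [0.5271 0.039  0.065 ]
top orange [292.9 266.9] [292 266   3   3   8] [0.5074 0.2063 0.055 ]
top dark [335.3 223.4] [ 265  165  140  120 4975] [0.5967 0.1211 0.055 ]
top dark [329.  204.5] [329 201   1   8   8] [0.6353 0.1342 0.055 ]
top dark [310.3 245. ] [288 238  33  15 214] [0.5521 0.1715 0.055 ]
top dark [347.2 259.4] [340 251  17  17 117] [0.5236 0.0963 0.055 ]
top dark [374.  258.4] [367 250  18  17 109] [0.5262 0.042  0.055 ]
side green [344.8 221.3] [339 216  12  11 105] [0.526  0.0815 0.065 ]
side red [352.2 207.8] [347 203  12  10  96] [0.5298 0.0252 0.065 ]
side orange [331.9 261.2] [330 260   5   3  12] [0.5069 0.202  0.055 ]
side dark [226.1 177.1] [225 165   4  22  66] [ 0.8572 -0.0137  0.055 ]
side dark [311.8 237.6] [ 225  165  160  135 9798] [0.569  0.1462 0.055 ]
side dark [297.  222.6] [268 210  58  21 120] [0.6175 0.1077 0.055 ]
side dark [314.5 242.9] [303 229  23  28 366] [0.5575 0.1607 0.055 ]
side dark [291. 234.] [290 234   3   1   3] [0.6109 0.1502 0.055 ]
side dark [285.5 241. ] [284 241   4   1   4] [0.6102 0.176  0.055 ]
side dark [285. 249.] [284 249   3   1   3] [0.5996 0.2001 0.055 ]
side dark [291.5 256. ] [290 255   4   3   4] [0.5793 0.2153 0.055 ]
side dark [242.4 260.4] [241 258   3   6  13] [0.6537 0.2609 0.055 ]
side dark [247.3 261.3] [246 259   3   6  14] [0.6444 0.2599 0.055 ]
side dark [252.1 262.2] [251 260   3   6  16] [0.6351 0.2591 0.055 ]
side dark [257.2 263.6] [256 261   3   7  16] [0.6249 0.2592 0.055 ]
side dark [303.  261.3] [302 260   3   4   7] [0.5539 0.2219 0.055 ]
side dark [262.5 264.8] [262 262   2   7  13] [0.6148 0.2586 0.055 ]
side dark [267.3 265.9] [266 263   3   7  16] [0.6057 0.2582 0.055 ]
side dark [317.5 263.5] [317 263   2   2   4] [0.5278 0.218  0.055 ]
side dark [272.4 267.1] [271 264   3   7  14] [0.5959 0.258  0.055 ]
```

View pics/topz.png

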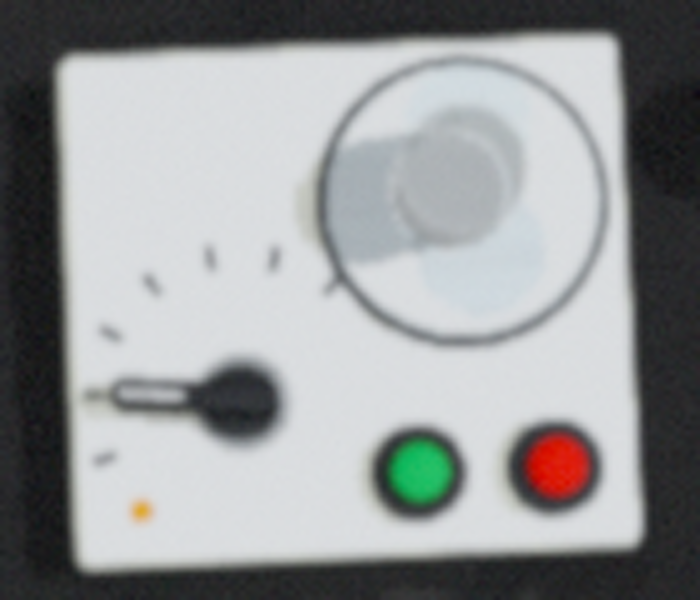

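View pics/sidez.png

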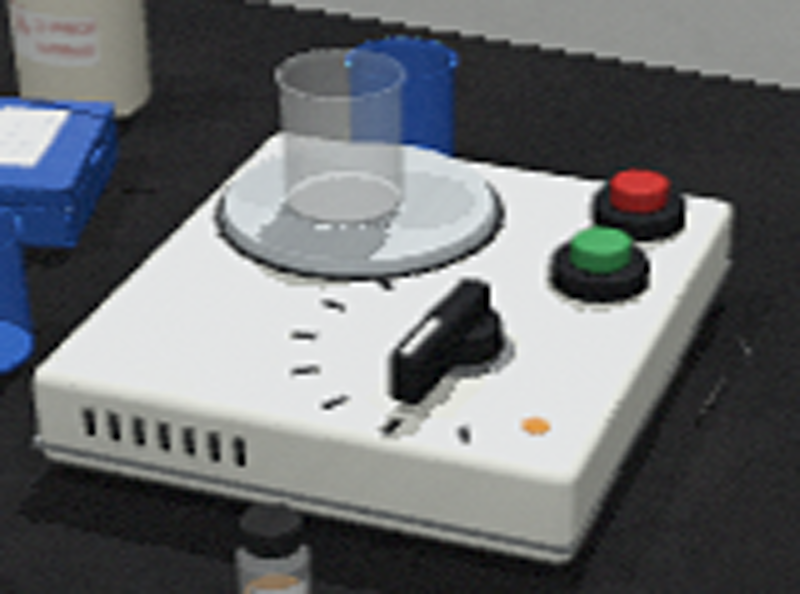

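```bash
cat > fit.py <<'E'
from h import *
from scipy.optimize import least_squares
pts={"top":dict(x=[(142,511),(104,460),(95,395),(111,334),(151,284),(210,258),(274,259)],o=(265,165),s=(5,5),g=(348.5,259.),r=(375.9,257.8)),
"side":dict(x=[(536,426),(464,434),(391,426),(334,403),(305,371),(304,335),(335,305)],o=(225,165),s=(5,4.4),g=(344.8,221.3),r=(352.2,207.8))}
def model(p):
    a=np.radians(135-25*np.arange(7)); L=np.c_[-.04+.06*np.cos(a),.045+.06*np.sin(a)]
    L=np.r_[L,[[-.072,-.025],[-.072,-.08]]]
    c,s=np.cos(p[2]),np.sin(p[2]); W=L@np.array([[c,s],[-s,c]])+p[:2]
    return np.c_[W,[.055]*7+[p[3]]*2]
def obs(n):
    d=pts[n]; return np.r_[[((x+.5)/d["s"][0]-.5+d["o"][0],(y+.5)/d["s"][1]-.5+d["o"][1]) for x,y in d["x"]],[d["g"],d["r"]]]
cams={n:load(n+"0.npz") for n in pts}
def fit(ns):
    r=least_squares(lambda p:np.concatenate([(proj(cams[n],model(p))-obs(n)).ravel() for n in ns]),[.6,.12,0,.075],loss="soft_l1")
    print(ns,r.x.round(4),np.abs(r.fun).max().round(2)); return r.x
if __name__=="__main__":
    for ns in (["top"],["side"],["top","side"]):
        p=fit(ns)
        W=model(p); print("dial",(np.array([p[0],p[1]])+np.array([[np.cos(p[2]),-np.sin(p[2])],[np.sin(p[2]),np.cos(p[2])]])@[-.04,.045]).round(4),"green",W[7].round(4),"red",W[8].round(4))
E
python3 fit.py
```

```text
['top'] [0.5945 0.1233 0.0527 0.0703] 0.31
dial [0.5522 0.1661] green [0.5239 0.0945 0.0703] red [0.5268 0.0396 0.0703]
['side'] [0.5939 0.1194 0.0509 0.0712] 0.25
dial [0.5517 0.1623] green [0.5233 0.0908 0.0712] red [0.5261 0.0358 0.0712]
['top', 'side'] [0.5937 0.1222 0.0511 0.0727] 0.95
dial [0.5515 0.1651] green [0.5231 0.0935 0.0727] red [0.5259 0.0386 0.0727]
```

Request:
play_rows([
  [-0.03,-0.021,0,0],
  [-0.03,-0.021,0,0],
  [-0.03,-0.021,0,0],
  [-0.03,-0.021,0,0],
  [-0.03,-0.021,0,0],
  [-0.03,-0.021,0,0],
  [-0.03,-0.021,0,0],
  [-0.03,-0.021,0,0],
  [-0.03,-0.021,0,0],
  [-0.03,-0.021,0,0],
  [-0.03,-0.021,0,0],
  [-0.03,-0.021,0,0],
  [-0.03,-0.021,0,0],
  [-0.03,-0.021,0,0],
  [-0.03,-0.021,0,0],
  [-0.03,-0.021,0,0],
  [-0.03,-0.021,0,0],
  [-0.03,-0.021,0,0],
  [0,0,0,-5.5],
  [0,0,0,-5.4],
], claw=0, force=20)

```text
t: 2.15
eef_pos: [0.5931, 0.1681, 0.4042]
tool_rot: [-0.0, 0.016, 1.0, -0.0]
contact_force: [-0.2, 0.8, 0.2]
gripper_width: -0.0
```

Request:
play_rows([
  [0,0,0,0],
  [0,0,0,0],
  [0,0,0,0],
  [0,0,0,0],
])

```text
t: 2.55
eef_pos: [0.5923, 0.1701, 0.4047]
tool_rot: [-0.0, 0.017, 1.0, -0.0]
contact_force: [-0.7, -0.8, 1.1]
gripper_width: 0.001
```

```bash
cat > look.py <<'E'
import sys
from station import sensors, read_camera, bot
from h import *
from scipy.spatial.transform import Rotation as R_
n,tag=sys.argv[1:3]
o=sensors.get_obs(); c=read_camera(n)
if n=="wrist":
    w,x,y,z=o["tool_rot"]; T=np.eye(4);T[:3,:3]=R_.from_quat([x,y,z,w]).as_matrix();T[:3,3]=o["eef_pos"]
    M=np.linalg.inv(T@c["T_tool_cam"]); c["rvec"]=cv2.Rodrigues(M[:3,:3])[0].ravel(); c["tvec"]=M[:3,3]
np.savez(f"{tag}.npz",**c); cv2.imwrite(f"pics/{tag}.png",c["frame"])
w,x,y,z=o["tool_rot"]; Rm=R_.from_quat([x,y,z,w]).as_matrix()
print("t",o["t"].round(2),"pos",o["eef_pos"].round(4),"xang",np.degrees(np.arctan2(Rm[1,0],Rm[0,0])).round(2),"z",Rm[:,2].round(4),"F",o["contact_force"].round(2),"q",o["q"].round(2),"g",o["gripper_width"])
E
python3 look.py wrist w1
```

```text
Traceback (most recent call last):
  File "look.py", line 12, in <module>
    print("t",o["t"].round(2),"pos",o["eef_pos"].round(4),"xang",np.degrees(np.arctan2(Rm[1,0],Rm[0,0])).round(2),"z",Rm[:,2].round(4),"F",o["contact_force"].round(2),"q",o["q"].round(2),"g",o["gripper_width"])
              ^^^^^^^^^^^^
AttributeError: 'float' object has no attribute 'round'
```

View pics/w1.png

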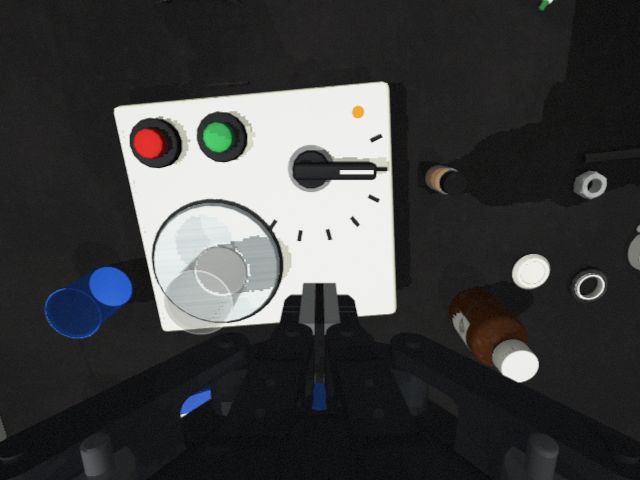

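```bash
sed -i 's/o\["t"\].round(2)/round(float(o["t"]),2)/' look.py; python3 - <<'E'
import fit
from fit import *
c=load("w1.npz"); hsv=cv2.cvtColor(c["frame"],cv2.COLOR_BGR2HSV);H,S,V=cv2.split(hsv)
roi=np.zeros(H.shape,bool);roi[80:340,110:400]=1
G={}
for nm,m in [("green",(H>45)&(H<85)&(S>120)&(V>60)),("red",((H<6)|(H>174))&(S>150)&(V>80)),("orange",(H>8)&(H<25)&(S>100)&(V>120)),("dark",V<110)]:
    for ce,s in blobs(m&roi,10):
        if s[4]<3000: print(nm,ce.round(1),s,ray(c,*ce,.055)[:2].round(4))
fit.cams["w"]=c
fit.pts["w"]=dict(x=[(358,112),(376,138),(382,169),(374,198),(355,221),(328,234),(300,236)],o=(0,0),s=(1,1),g=(217,137),r=(150,143))
for ns in (["w"],["w","top"],["w","top","side"]):
    p=fit.fit(ns); W=model(p); print("dial",(np.array([p[0],p[1]])+np.array([[np.cos(p[2]),-np.sin(p[2])],[np.sin(p[2]),np.cos(p[2])]])@[-.04,.045]).round(4),"green",W[7].round(4),"red",W[8].round(4))
d=c["depth"]; print(d[270:300:4,300:340:4].round(3)); print("btn depth")
for u,v in [(217,137),(335,171),(345,230)]:
    D=d[v,u]; R,_=cv2.Rodrigues(c["rvec"]); print((R.T@(np.array([(u-c["cx"])/c["fx"]*D,(v-c["cy"])/c["fy"]*D,D])-c["tvec"])).round(4))
# fingertip points in tool frame
T=c["T_tool_cam"]
for u,v in [(303,284),(336,284),(303,300),(336,300),(286,300),(354,300),(290,320)]:
    D=d[v,u]; print(u,v,(T@[(u-c["cx"])/c["fx"]*D,(v-c["cy"])/c["fy"]*D,D,1])[:3].round(4))
E
python3 look.py wrist w2
```

```text
green [217.6 136.8] [203 122  30  31 730] [0.5228 0.0882]
red [147.9 143.1] [133 128  30  31 712] [0.5259 0.0295]
orange [357.6 111.5] [352 106  12  12 115] [0.5069 0.2048]
dark [224.1 136.4] [ 197  112   50   50 1307] [0.5226 0.0937]
dark [159.3 142.1] [ 130  118   52   50 1367] [0.5254 0.0392]
dark [375.6 137.9] [371 135  11   7  42] [0.5282 0.2196]
dark [326.7 168.8] [ 292  150   95   39 1916] [0.5521 0.1782]
dark [373.3 198.1] [369 195  10   7  33] [0.5786 0.218 ]
dark [238.  240.7] [ 152  199  131  124 1015] [0.613  0.0969]
dark [354.6 221.3] [351 217   8   9  34] [0.5987 0.2016]
dark [328.2 234.1] [326 229   5  11  29] [0.6097 0.178 ]
dark [299.4 235.5] [298 231   4  10  29] [0.6101 0.1522]
t 2.6 pos [0.5923 0.17   0.4047] xang 178.06 z [ 0.  0. -1.] F [-0.25 -0.17 -1.  ] q [-0.55  0.38  0.22  1.72 -0.1   1.05  1.24] g -0.0014300878870578382Traceback (most recent call last):
  File "<stdin>", line 9, in <module>
AttributeError: 'function' object has no attribute 'cams'
```

```bash
python3 - <<'E'
import fit as F
from h import *
c=load("w1.npz")
F.cams["w"]=c
F.pts["w"]=dict(x=[(357.6,111.5),(375.6,137.9),(382,169),(373.3,198.1),(354.6,221.3),(328.2,234.1),(299.4,235.5)],o=(0,0),s=(1,1),g=(217.6,136.8),r=(147.9,143.1))
for ns in (["w"],["w","top"],["w","top","side"]):
    p=F.fit(ns); W=F.model(p); print("dial",(np.array([p[0],p[1]])+np.array([[np.cos(p[2]),-np.sin(p[2])],[np.sin(p[2]),np.cos(p[2])]])@[-.04,.045]).round(4),"green",W[7].round(4),"red",W[8].round(4))
d=c["depth"]; R,_=cv2.Rodrigues(c["rvec"])
for u,v in [(217,137),(335,171),(345,230)]:
    D=d[v,u]; print((R.T@(np.array([(u-c["cx"])/c["fx"]*D,(v-c["cy"])/c["fy"]*D,D])-c["tvec"])).round(4))
T=c["T_tool_cam"]
for u,v in [(308,284),(319,284),(332,284),(308,300),(332,300),(290,310),(350,310),(290,320)]:
    D=d[v,u]; print(u,v,(T@[(u-c["cx"])/c["fx"]*D,(v-c["cy"])/c["fy"]*D,D,1])[:3].round(4))
cv2.imwrite("pics/w1z.png",cv2.resize(c["frame"][260:400,230:410],None,fx=4,fy=4))
E
```

```text
['w'] [0.5936 0.1218 0.0504 0.0742] 0.73
dial [0.5514 0.1647] green [0.523  0.0932 0.0742] red [0.5257 0.0382 0.0742]
['w', 'top'] [0.5937 0.122  0.0502 0.0749] 0.84
dial [0.5515 0.165 ] green [0.5231 0.0935 0.0749] red [0.5258 0.0385 0.0749]
['w', 'top', 'side'] [0.5937 0.1218 0.0506 0.0734] 0.96
dial [0.5514 0.1647] green [0.523  0.0932 0.0734] red [0.5258 0.0382 0.0734]
[0.5231 0.0932 0.0755]
[0.5516 0.1841 0.0832]
[0.6067 0.1931 0.054 ]
308 284 [ 0.0101 -0.0041  0.1694]
319 284 [0.01   0.0003 0.1696]
332 284 [0.0107 0.0055 0.168 ]
308 300 [ 0.0101 -0.0037  0.1546]
332 300 [0.0104 0.005  0.1538]
290 310 [ 0.0062 -0.0103  0.1543]
350 310 [0.0065 0.0115 0.1537]
290 320 [ 0.0063 -0.0097  0.1466]
```

View pics/w1z.png

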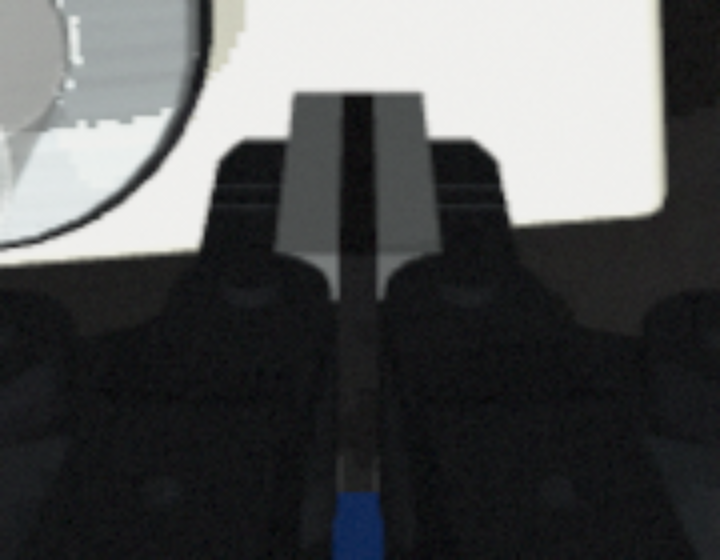

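Request:
play_rows([
  [0.017,0.0084,0,0],
  [0.017,0.0084,0,0],
  [0.017,0.0084,0,0],
  [0.017,0.0083,0,0],
  [0,0,0.02,0],
  [0,0,0.03,0],
  [0,0,0.03,0],
  [0,0,0.03,0],
  [0,0,0.02,0],
  [0,0,0.015,0],
  [0,0,0,0],
  [0,0,0,0],
  [0,0,0,0],
])

```text
t: 3.95
eef_pos: [0.5261, 0.2057, 0.2608]
tool_rot: [0.001, 0.017, 1.0, 0.0]
contact_force: [-0.4, -1.0, -0.8]
gripper_width: -0.006
```

```bash
python3 look.py side s3; python3 look.py wrist w3
```

```text
t 3.95 pos [0.5261 0.2057 0.2608] xang 178.07 z [ 1.6e-03  8.0e-04 -1.0e+00] F [-0.38 -1.03 -0.78] q [-0.61  0.48  0.17  1.95 -0.12  0.72  1.16] g -0.005814828772825094
t 4.0 pos [0.526  0.2057 0.2608] xang 178.07 z [ 0.0018  0.001  -1.    ] F [ 0.35 -0.77  0.4 ] q [-0.61  0.48  0.17  1.95 -0.12  0.72  1.16] g -0.0029328122293967255
```

View pics/s3.png

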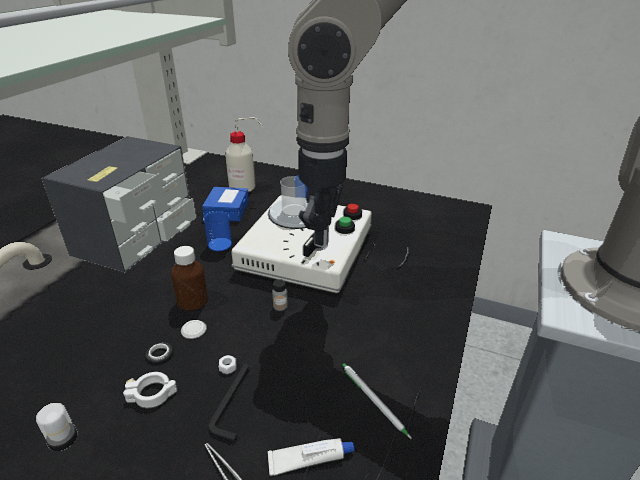

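View pics/w3.png

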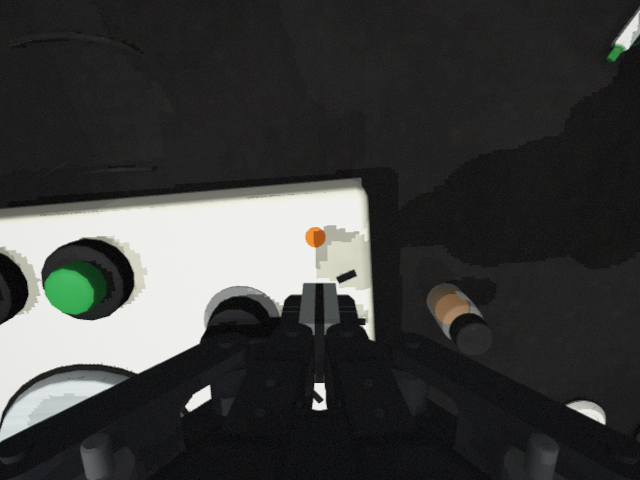

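Request:
play_rows([
  [0,0,0.01,0],
  [0,0,0.009,0],
  [0,0,0,0],
  [-0.003,0,0,0],
  [-0.003,0,0,0],
  [-0.002,0,0,0],
  [-0.001,0,0,0],
  [0,0,0,0],
  [0,0,0,0],
])

```text
t: 4.95
eef_pos: [0.5346, 0.2052, 0.2408]
tool_rot: [0.0, 0.017, 1.0, 0.0]
contact_force: [0.1, 0.4, 0.4]
gripper_width: 0.003
```

```bash
python3 look.py side s4; python3 -c "
import cv2;f=cv2.imread('pics/s4.png');cv2.imwrite('pics/s4z.png',cv2.resize(f[165:300,225:385],None,fx=5,fy=4.4,interpolation=cv2.INTER_CUBIC))"
```

```text
t 4.95 pos [0.5346 0.2052 0.2408] xang 178.08 z [ 3.e-04  1.e-04 -1.e+00] F [0.11 0.39 0.42] q [-0.6   0.52  0.16  1.94 -0.13  0.69  1.17] g 0.00261982469626063
```

View pics/s4z.png

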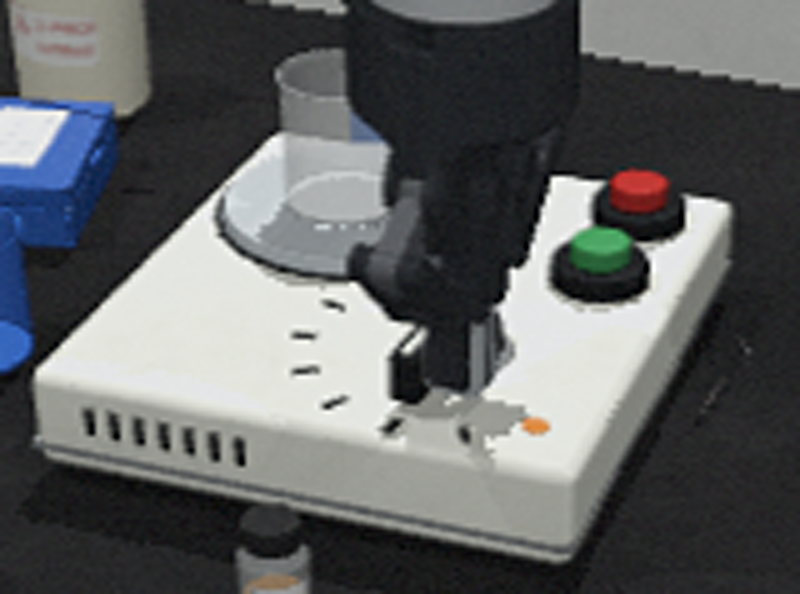

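Request:
play_rows([
  [-0.0018,0.0007,0,2.5],
  [-0.0018,0.0007,0,2.5],
  [-0.0018,0.0007,0,2.5],
  [-0.0018,0.0007,0,2.5],
  [0,0,0,0],
])

```text
t: 5.5
eef_pos: [0.5417, 0.2075, 0.2406]
tool_rot: [-0.0, 0.104, 0.995, -0.0]
contact_force: [-1.9, 1.0, 0.8]
gripper_width: -0.002
```

Request:
play_rows([
  [-0.0018,0.0007,0,2.5],
  [-0.0018,0.0007,0,2.5],
  [-0.0009,0.0004,0,1.2],
  [0,0,0,0],
  [0,0,0,0],
])

```text
t: 6.0
eef_pos: [0.5469, 0.2079, 0.2407]
tool_rot: [0.0, 0.157, 0.988, 0.0]
contact_force: [0.1, -0.0, -0.6]
gripper_width: -0.002
```

```bash
cat > z.sh <<'E'
python3 look.py side $1; python3 -c "
import cv2;f=cv2.imread('pics/$1.png');cv2.imwrite('pics/$1z.png',cv2.resize(f[165:300,225:385],None,fx=5,fy=4.4,interpolation=cv2.INTER_CUBIC))"
E
bash z.sh s5
```

```text
t 6.0 pos [0.5469 0.2079 0.2407] xang 161.94 z [ 2.e-04 -0.e+00 -1.e+00] F [ 0.06 -0.04 -0.56] q [-0.65  0.54  0.23  1.92 -0.19  0.7   0.95] g -0.0023135710751578083
```

View pics/s5z.png

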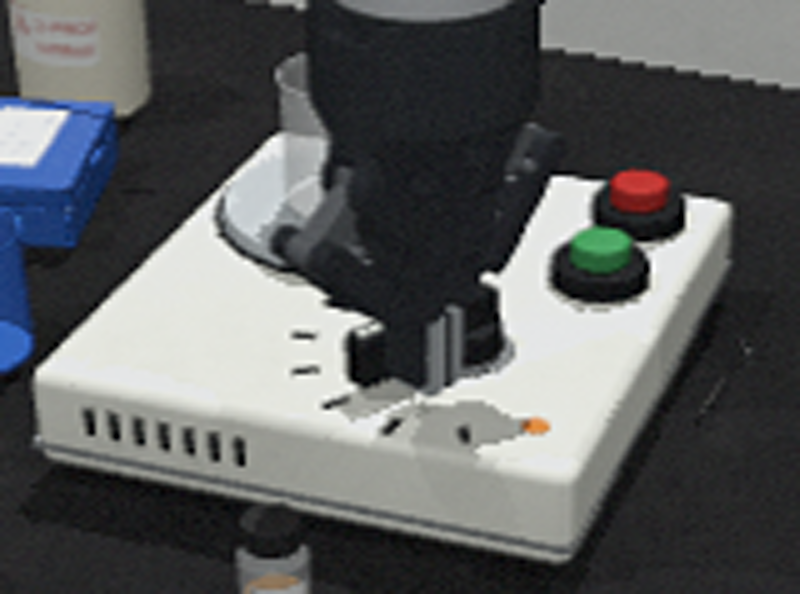

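Request:
play_rows([
  [-0.0018,0.0007,0,2.5],
  [-0.0018,0.0007,0,2.5],
  [-0.0018,0.0007,0,2.5],
  [-0.0018,0.0007,0,2.5],
  [-0.0018,0.0007,0,2.5],
  [-0.0018,0.0007,0,2.5],
  [-0.0018,0.0007,0,2.5],
  [-0.0018,0.0007,0,2.5],
  [-0.0018,0.0007,0,2.5],
  [-0.0012,0.0005,0,1.7],
  [0,0,0,0],
  [0,0,0,0],
])

```text
t: 7.25
eef_pos: [0.5652, 0.2054, 0.2407]
tool_rot: [0.0, 0.361, 0.933, -0.0]
contact_force: [0.3, 0.2, 0.2]
gripper_width: -0.001
```

```bash
bash z.sh s6
```

```text
t 7.25 pos [0.5652 0.2054 0.2407] xang 137.73 z [ 1.e-04 -1.e-04 -1.e+00] F [0.28 0.25 0.23] q [-0.71  0.58  0.35  1.88 -0.28  0.73  0.63] g -0.000684767223376498
```

View pics/s6z.png

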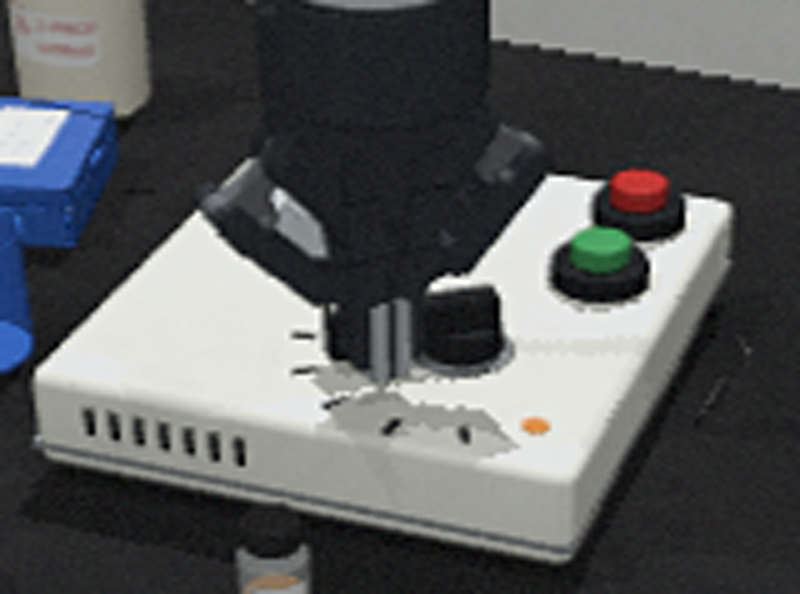

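```bash
python3 look.py top t6; python3 -c "
import cv2;f=cv2.imread('pics/t6.png');cv2.imwrite('pics/t6z.png',cv2.resize(f[165:285,265:405],None,fx=5,fy=5,interpolation=cv2.INTER_CUBIC))"
```

```text
t 7.3 pos [0.5652 0.2054 0.2407] xang 137.72 z [ 0.e+00 -1.e-04 -1.e+00] F [-0.48  0.34 -0.41] q [-0.71  0.58  0.35  1.88 -0.28  0.73  0.63] g 0.0011411990685397566
```

View pics/t6z.png

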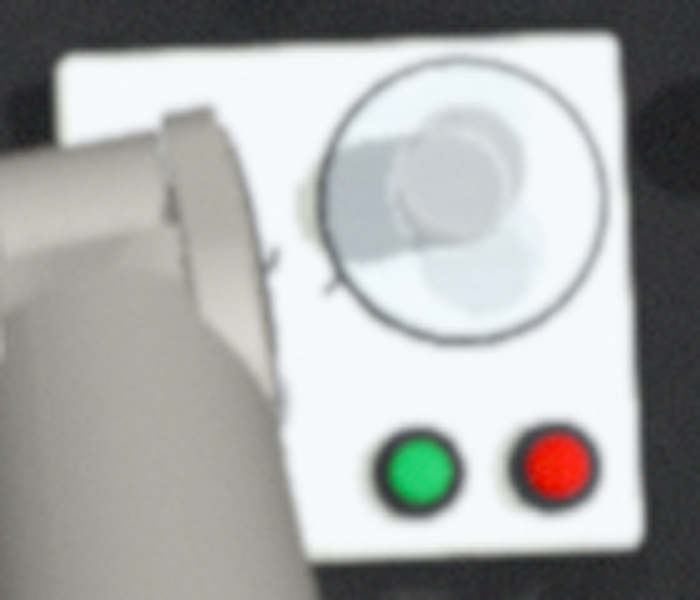

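Request:
play_rows([
  [-0.0018,0.0007,0,2.5],
  [-0.0018,0.0007,0,2.5],
  [-0.0018,0.0007,0,2.5],
  [-0.0018,0.0007,0,2.5],
  [-0.0018,0.0007,0,2.5],
  [-0.0018,0.0007,0,2.5],
  [-0.0018,0.0007,0,2.5],
  [0,0,0,0],
])

```text
t: 8.15
eef_pos: [0.5767, 0.1996, 0.2406]
tool_rot: [-0.001, 0.498, 0.867, 0.0]
contact_force: [-1.7, 2.8, 0.9]
gripper_width: 0.001
```

Request:
play_rows([
  [-0.0009,0.0004,0,1.25],
  [-0.0009,0.0004,0,1.25],
  [-0.0009,0.0004,0,1.25],
  [-0.0009,0.0004,0,1.25],
  [-0.0009,0.0004,0,1.25],
  [-0.0009,0.0004,0,1.25],
  [0,0,0,0],
  [0,0,0,0],
  [0,0,0,0],
])

```text
t: 9.05
eef_pos: [0.5816, 0.1953, 0.2407]
tool_rot: [0.0, 0.554, 0.832, 0.0]
contact_force: [-0.0, -0.3, -0.6]
gripper_width: 0.003
```

```bash
bash z.sh s7
```

```text
t 9.05 pos [0.5816 0.1953 0.2407] xang 112.69 z [ 0.  0. -1.] F [-0.02 -0.28 -0.62] q [-0.76  0.61  0.46  1.86 -0.38  0.76  0.3 ] g 0.0030333835926584186
```

View pics/s7z.png

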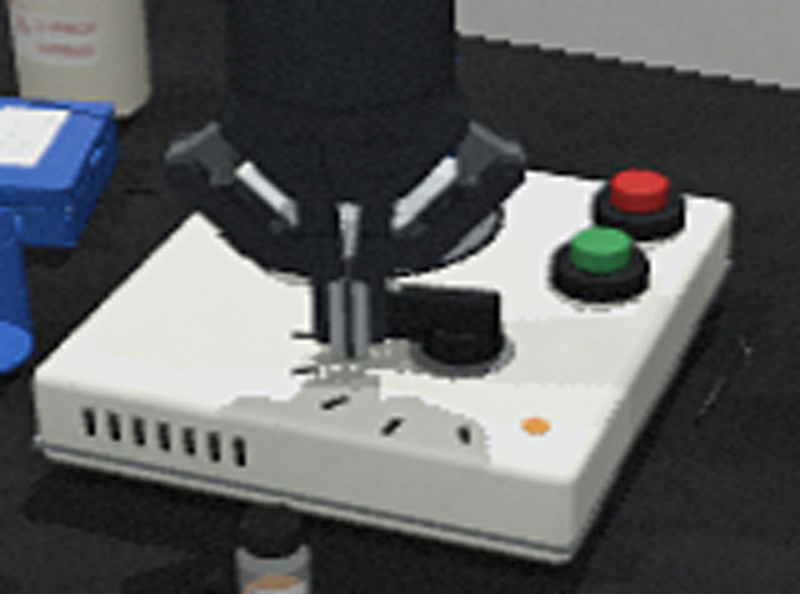

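Request:
play_rows([
  [0.005,0,0,0],
  [0.005,0,0,0],
  [0.005,0,0,0],
  [0,0,-0.02,0],
  [0,0,-0.03,0],
  [0,0,-0.03,0],
  [0,0,-0.03,0],
  [0,0,-0.02,0],
  [0,0,0,0],
  [0,0,0,0],
])

```text
t: 10.1
eef_pos: [0.5755, 0.2096, 0.3707]
tool_rot: [-0.0, 0.554, 0.833, 0.0]
contact_force: [0.3, 0.1, 0.4]
gripper_width: -0.005
```

```bash
bash z.sh s8; python3 look.py wrist w8
```

```text
t 10.1 pos [0.5755 0.2096 0.3707] xang 112.72 z [ 2.e-04  6.e-04 -1.e+00] F [0.29 0.11 0.38] q [-0.86  0.45  0.55  1.77 -0.28  0.99  0.19] g -0.004921701153816864
t 10.15 pos [0.5753 0.2095 0.3699] xang 112.71 z [-1.2e-03 -2.0e-04 -1.0e+00] F [-0.12  0.02 -0.49] q [-0.86  0.45  0.55  1.78 -0.28  0.99  0.19] g -0.0008197140912471663
```

View pics/s8z.png

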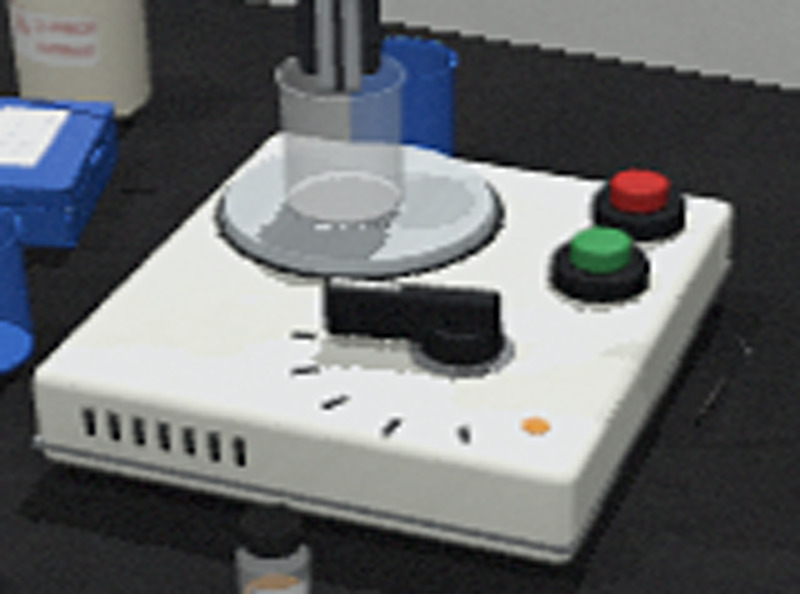

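View pics/w8.png

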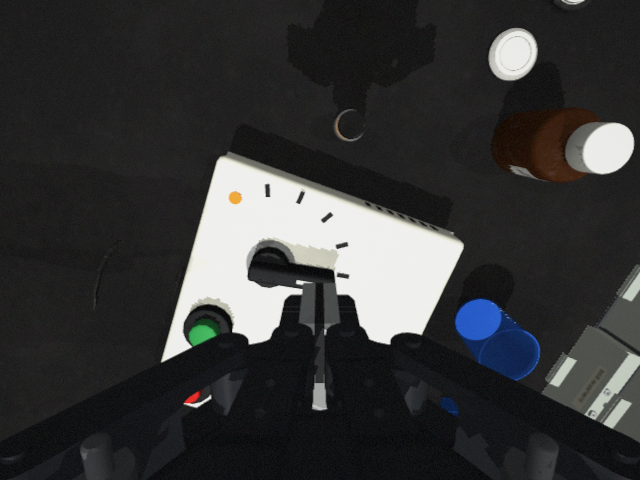

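```bash
python3 - <<'E'
from h import *
for n in ["s8","w8"]:
    c=load(n+".npz"); f=c["frame"].copy(); o,s=((225,165),(5,4.4)) if n=="s8" else ((220,150),(4,4))
    z=cv2.resize(f[o[1]:o[1]+150,o[0]:o[0]+160],None,fx=s[0],fy=s[1],interpolation=cv2.INTER_CUBIC)
    for a,col in [(12.9,(0,255,0)),(7,(0,0,255)),(19,(255,0,0))]:
        a=np.radians(a);u=np.array([np.cos(a),np.sin(a)]);p=np.array([-u[1],u[0]]);D=np.array([.5515,.1648])
        P=[np.r_[D+u*r+p*w,.084] for r,w in [(-.014,.0065),(.052,.0065),(.052,-.0065),(-.014,-.0065)]]
        q=((proj(c,P)-o+.5)*s).astype(np.int32); cv2.polylines(z,[q],True,col,1)
    cv2.imwrite(f"pics/{n}o.png",z)
E
```

```text
(no output)
```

View pics/s8o.png

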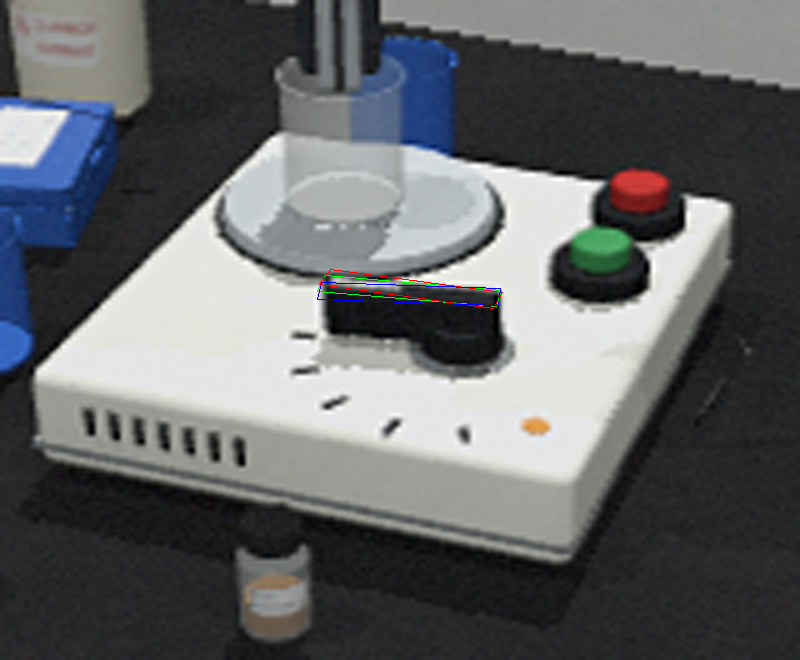

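View pics/w8o.png

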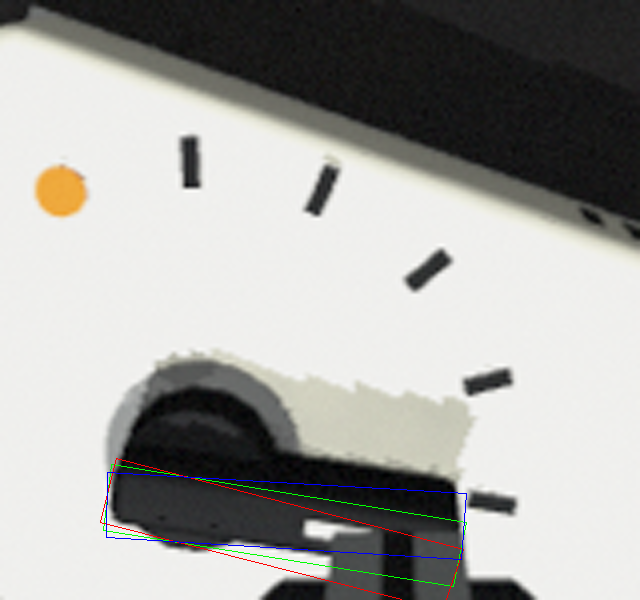

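Request:
play_rows([
  [-0.0174,-0.0186,0,0],
  [-0.0174,-0.0186,0,0],
  [-0.0174,-0.0186,0,0],
  [-0.0174,-0.0186,0,0],
  [-0.0175,-0.0187,0,0],
  [0,0,0.02,0],
  [0,0,0.03,0],
  [0,0,0.03,0],
  [0,0,0.02,0],
  [0,0,0.01,0],
  [0,0,0,0],
  [0,0,0,0],
])

```text
t: 11.4
eef_pos: [0.5238, 0.0928, 0.261]
tool_rot: [0.0, 0.554, 0.832, -0.0]
contact_force: [0.2, 0.1, 0.3]
gripper_width: 0.005
```

```bash
bash z.sh s9; python3 look.py wrist w9
```

```text
t 11.4 pos [0.5238 0.0928 0.261 ] xang 112.67 z [ 2.e-04 -2.e-04 -1.e+00] F [0.2  0.1  0.31] q [-0.69  0.48  0.51  2.04 -0.35  0.7   0.44] g 0.005168081540527842
t 11.45 pos [0.524  0.0929 0.2614] xang 112.67 z [ 1.1e-03  3.0e-04 -1.0e+00] F [ 1.41 -0.3   0.12] q [-0.69  0.48  0.51  2.04 -0.35  0.7   0.44] g 0.0026344332508956084
```

View pics/s9z.png

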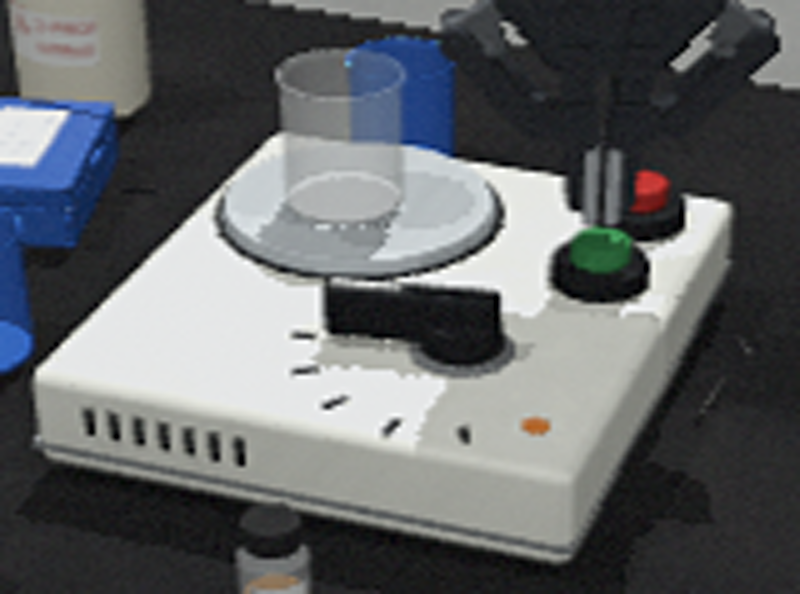

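View pics/w9.png

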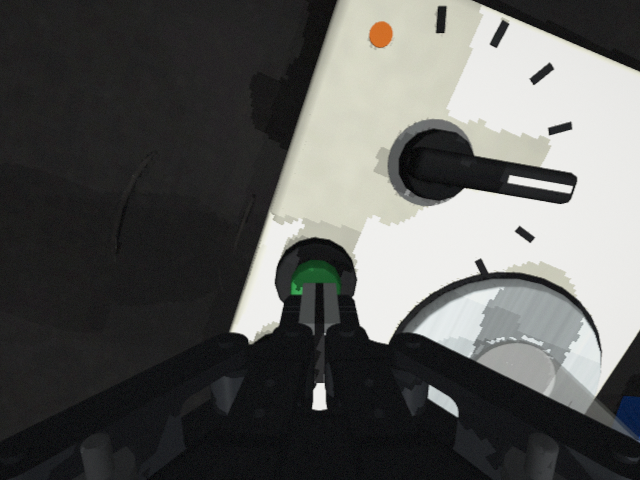

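Request:
play_rows([
  [0,0,0.008,0],
  [0,0,0.004,0],
  [0,0,0.003,0],
  [0,0,0.002,0],
  [0,0,0.002,0],
  [0,0,0,0],
  [0,0,0,0],
])

```text
t: 12.2
eef_pos: [0.524, 0.0928, 0.2441]
tool_rot: [-0.0, 0.554, 0.832, 0.001]
contact_force: [-8.5, 0.2, 30.5]
gripper_width: -0.001
```

```bash
bash z.sh s10
```

```text
t 12.2 pos [0.524  0.0928 0.2441] xang 112.65 z [ 5.0e-04  2.4e-03 -1.0e+00] F [-8.54  0.16 30.46] q [-0.67  0.51  0.49  2.05 -0.38  0.67  0.46] g -0.0006632117220804537
```

View pics/s10z.png

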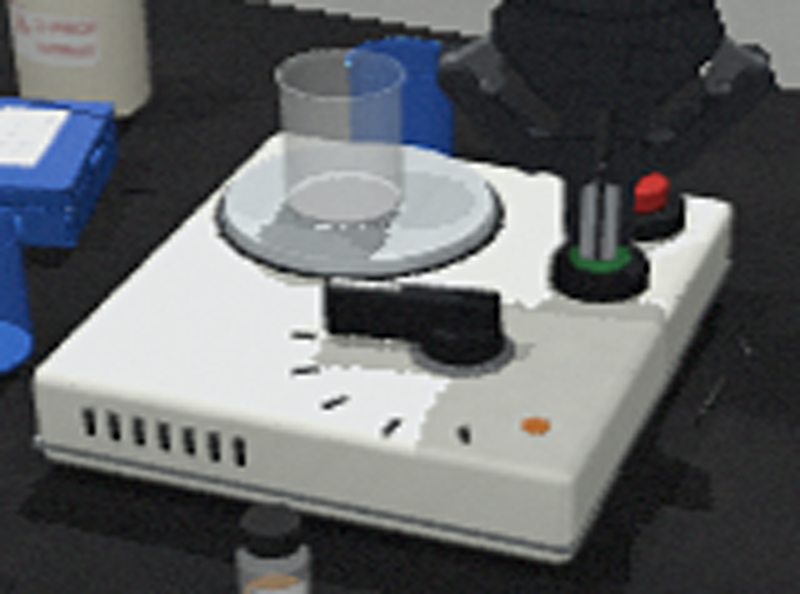

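Request:
play_rows([
  [0,0,-0.005,0],
  [0,0,-0.01,0],
  [0,0,-0.02,0],
  [0,0,-0.03,0],
  [0,0,-0.03,0],
  [0,0,-0.03,0],
  [0.02,0,-0.02,0],
  [0.02,0,0,0],
  [0,0,0,0],
  [0,0,0,0],
  [0,0,0,0],
])

```text
t: 13.35
eef_pos: [0.5081, 0.1288, 0.3863]
tool_rot: [-0.0, 0.555, 0.832, -0.001]
contact_force: [0.3, -0.5, 0.1]
gripper_width: -0.001
```

```bash
bash z.sh s11; python3 look.py top t11;python3 look.py wrist w11; python3 - <<'E'
from h import *
for n in ["s4","s10","s11"]:
    c=load(n+".npz"); H,S,V=cv2.split(cv2.cvtColor(c["frame"],cv2.COLOR_BGR2HSV)); m=(H>45)&(H<85)&(S>120)&(V>60)
    print(n,[(ce.round(1),s) for ce,s in blobs(m) if 330<ce[0]<360 and 205<ce[1]<235])
a=load("side0.npz")["frame"].astype(int);b=load("s11.npz")["frame"].astype(int)
d=(np.abs(a-b).max(2)>60); print([(ce.round(),s[4]) for ce,s in blobs(d,15)])
E
```

```text
t 13.35 pos [0.5081 0.1288 0.3863] xang 112.61 z [-8.e-04 -1.e-03 -1.e+00] F [ 0.27 -0.54  0.14] q [-0.87  0.28  0.6   1.96 -0.19  0.96  0.22] g -0.0006455901110621047
t 13.4 pos [0.5082 0.1287 0.3863] xang 112.59 z [-7.e-04 -1.e-03 -1.e+00] F [ 0.71  0.24 -0.08] q [-0.87  0.28  0.6   1.96 -0.19  0.96  0.22] g -0.004572491080497845
t 13.45 pos [0.5082 0.1288 0.3863] xang 112.58 z [-7.e-04 -8.e-04 -1.e+00] F [0.15 0.35 0.21] q [-0.87  0.28  0.6   1.96 -0.19  0.96  0.22] g -0.001371229715738763
s4 [(array([344.8, 221.4]), array([339, 216,  12,  11, 104], dtype=int32))]
s10 [(array([344.6, 224.1]), array([339, 221,  12,   6,  34], dtype=int32))]
s11 [(array([344.8, 221.3]), array([339, 216,  12,  11, 105], dtype=int32))]
[(array([337.,  15.]), np.int32(463)), (array([361.,  35.]), np.int32(936)), (array([352., 102.]), np.int32(4515)), (array([629., 162.]), np.int32(535)), (array([303., 241.]), np.int32(484)), (array([321., 231.]), np.int32(29)), (array([600., 327.]), np.int32(159)), (array([391., 412.]), np.int32(31))]
```

View pics/s11.png

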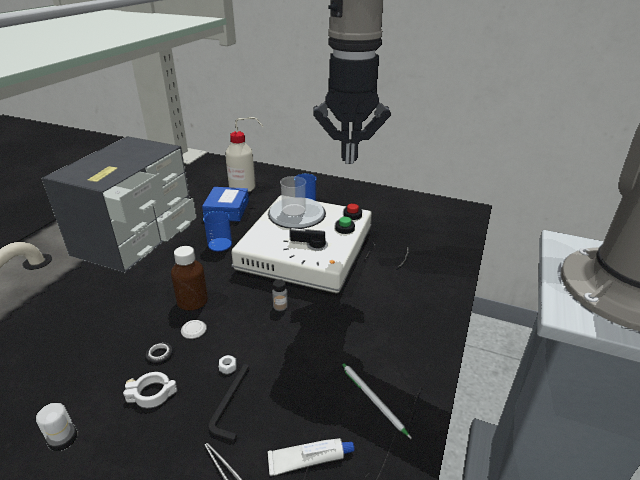

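View pics/s11z.png

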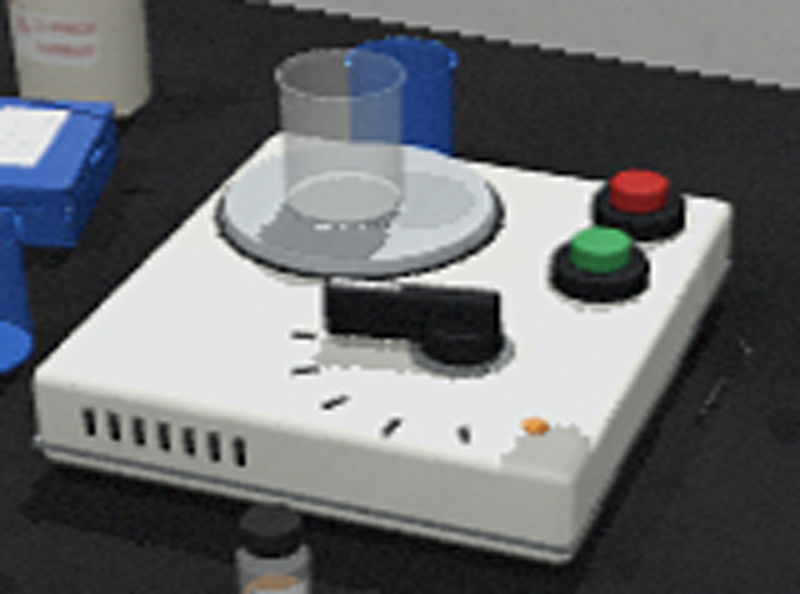

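```bash
python3 - <<'E'
from h import *
def P(c,u,v):
    R,_=cv2.Rodrigues(c["rvec"]);D=c["depth"][v,u]; return R.T@(np.array([(u-c["cx"])/c["fx"]*D,(v-c["cy"])/c["fy"]*D,D])-c["tvec"])
ims=[]
for n in ["s11","s10"]:
    c=load(n+".npz"); print(n)
    for v in range(214,236): print(v,[int(1e4*P(c,u,v)[2]) for u in range(338,353)])
    ims.append(cv2.resize(c["frame"][205:240,325:365],None,fx=10,fy=10,interpolation=cv2.INTER_NEAREST))
cv2.imwrite("pics/cmp.png",np.hstack(ims))
w=load("w11.npz"); 
E
```

```text
s11
214 [557, 564, 566, 554, 552, 625, 627, 650, 661, 679, 662, 683, 677, 679, 677]
215 [560, 552, 562, 544, 545, 573, 619, 633, 649, 646, 639, 675, 653, 671, 663]
216 [563, 572, 541, 552, 545, 560, 596, 612, 620, 621, 638, 645, 642, 639, 641]
217 [558, 549, 553, 769, 785, 770, 758, 762, 767, 789, 775, 615, 607, 616, 633]
218 [556, 776, 772, 775, 789, 778, 761, 781, 775, 766, 782, 772, 593, 596, 593]
219 [541, 774, 779, 776, 777, 764, 770, 775, 783, 781, 772, 783, 759, 572, 564]
220 [677, 750, 764, 758, 761, 772, 789, 765, 787, 780, 768, 777, 765, 673, 556]
221 [688, 746, 750, 769, 774, 766, 769, 771, 776, 772, 773, 785, 773, 678, 674]
222 [672, 733, 736, 748, 758, 771, 770, 780, 760, 764, 763, 744, 742, 657, 680]
223 [676, 707, 727, 727, 748, 752, 738, 746, 727, 744, 743, 741, 697, 679, 669]
224 [681, 686, 701, 702, 718, 727, 714, 719, 722, 731, 716, 706, 689, 685, 687]
225 [684, 677, 690, 685, 692, 690, 710, 715, 708, 699, 707, 670, 690, 682, 678]
226 [671, 672, 679, 690, 670, 680, 662, 671, 678, 682, 671, 673, 678, 682, 667]
227 [671, 678, 678, 668, 674, 682, 675, 692, 677, 670, 6
[... 1728 characters left out ...]
667, 687, 675, 663, 670, 665, 676, 679, 675, 688, 687, 680]
228 [669, 656, 677, 669, 675, 688, 683, 670, 670, 676, 680, 691, 663, 656, 650]
229 [638, 639, 643, 655, 669, 659, 659, 685, 660, 656, 651, 653, 637, 622, 612]
230 [608, 612, 625, 629, 635, 634, 649, 644, 635, 656, 633, 619, 620, 617, 607]
231 [588, 591, 610, 615, 611, 611, 602, 612, 625, 627, 614, 600, 602, 593, 579]
232 [555, 558, 571, 597, 593, 589, 594, 592, 582, 593, 591, 586, 569, 579, 553]
233 [565, 547, 561, 563, 570, 596, 561, 573, 576, 571, 566, 555, 542, 550, 553]
234 [552, 566, 571, 562, 565, 538, 5391, 561, 570, 570, 564, 562, 561, 538, 564]
235 [557, 561, 552, 538, 566, 559, 559, 535, 565, 550, 563, 560, 566, 569, 548]
```

View pics/cmp.png

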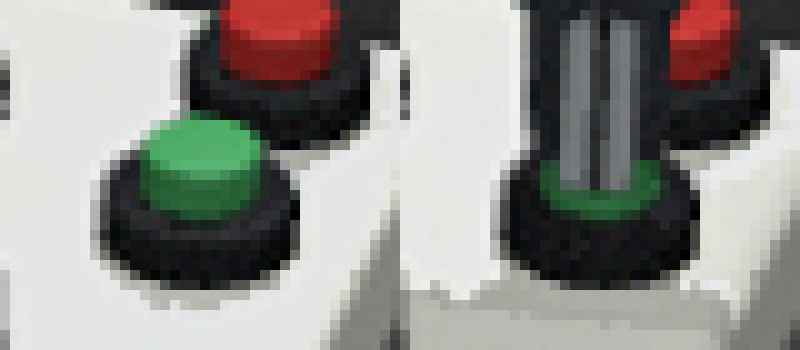

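```bash
python3 -c "
from station import bot
print(bot.hand_in())"
```

```text
the job is handed in; nothing more can be done
None
```

I turned the dial from click 2 to click 5, then pressed the green start button and let it come up. I handed the job in at about 13.5 s; the hand-in gives no verdict.

- **Dial:** I pushed the lever with the closed fingertip, one click at a time. My force readings reached about 3 N, at the ends of moves only. After backing off, the side and wrist pictures both showed the lever on tick 5.
- **Start button:** The side camera's depth put its top at about 77 mm before the press and 71 mm during it, so the full 6 mm. The wrist force was about 30 N at the bottom, well above the button's 5 N spring, so the press was harder than needed. Afterwards its image was back exactly where it started.
- **Last checks:** The red button, beaker, vial, bottle and pen look unmoved in the final side picture. A small image difference by the pen I put down to the arm's shadow, without measuring it. The arm is clear of everything.
- **Disagreement:** On their own, the top and side cameras placed the stirrer about 4 mm apart in y. I used a combined fit with the wrist camera, and the contacts came where it predicted.

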